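# Feel for the full capsule cartridge and lock it into the loading rail

### The job

One of the two identical capsule cartridges on the coffee station's loading rail is full and clearly heavier; the other is empty. Swing the locking lever fully open to the green mark, feel by pushing which cartridge is the full one, slide only that one along its lane until it drops home on the yellow plate in the middle, then swing the lever back so that its handle stands in the orange notch. Never lift either cartridge off the rail, leave the empty one upright in its own lane clear of the plate, and do not disturb the cup or the jar.

Things in the scene. Friction and masses are not known exactly. Their poses are not given: they have to be found in the camera images.
- loader: Fixed loading rail. Origin on the counter under its middle; y runs along the rail, x across it away from the robot. Straight channel 470 mm long (y -235 to 235), open ends, 68 mm wide between two steel side rails 8 mm thick with tops 32 mm above the counter; grey lane floors 16 mm above the counter. In the middle (y -39 to 39) a gap holds the yellow plate
- cartridge_a: One of two outwardly identical closed blue cartridges with aluminium lid, 64 mm across the rail, 66 mm along it, 66 mm high, origin in the middle of the underside. One stands in each lane, 125 to 180 mm from the middle of the rail. Empty about 0.18 kg, full 0.7 to 0.9 kg; which is full cannot be seen and changes each time
- cartridge_b: The other cartridge, same size, look and origin; stands in the other lane
- plate_centre (a point): Middle of the rail at lane-floor height: where the middle of the underside of the full cartridge must come over, before it sinks
- plate (a joint): Travel of the sprung yellow plate, 64 by 76 mm, in m: 0 level with the lanes, 0.007 fully down. It sinks under a full cartridge, which then sits 7 mm low, caught between the lane ends with about 6 mm play; an empty one does not sink it
- lever (a joint): Lever angle, rad, counter-clockwise from above: 0 fully open against its stop (knob over the green mark), 1.4 handle in the orange notch (handle straight away from the rail, keeper arm over the plate), 1.7 far stop. Starts at 1.0 to 1.6. Stays where left, about 2 N at the knob
- lever_pivot (a point): Lever's upright pivot, at loader x 75, y 0, 84 mm above the counter, on a pedestal (loader x 42 to 175, y -110 to 80) with a white top 62 mm high. The lever is a flat bar 13 mm wide, 79 to 89 mm above the counter; its keeper arm, pointing away from the handle, reaches 70 mm from the pivot over the channel and blocks it unless swung open
- lever_knob (a point): Top centre of the red upright knob on the lever's handle: 18 mm diameter, 75 mm from the pivot, standing 31 mm above the bar, its top 120 mm above the counter. It moves with the lever
- lock_mark (a point): Point where lever_knob is when the handle stands in the middle of the orange notch (an orange stripe between two black lines on the white top); fixed to the loader
- cup: White mug, 68 mm diameter, 62 mm high, origin under its middle; bystander behind the rail
- jar: Amber jar with dark lid, 68 mm diameter, 85 mm high, origin under its middle; bystander behind the rail
Not all that is in view belongs to the job. Leave any brown or purple look-alike of the cartridge_a alone.

How it is judged:
By the outcome, as a careful person would: the job done as asked, in the order asked, and still so for the second after the job is handed in, with the robot touching nothing.
It also fails if it takes over 72 s, if anything falls off the work surface, if the arm or the gripper's body presses on something with over 40 N, if the wrist force passes 120 N, or if a joint passes its speed limit or range.

### The arm

A 6-joint arm with a two-finger parallel gripper is mounted at the origin on the work surface. World frame = base frame: x ahead of the robot, y to its left, z up, the work surface at z = 0. Lengths are in m, angles in degrees, forces in N, time in s.
With the tool pointing down it reaches from about 0.25 to 0.725 m from the base axis. Payload 9.7 kg.
Tool frame: the origin (TCP) lies between the finger pads; the fingertips stand 19 mm ahead of it and the grasp point (between the pads) is the TCP; z points along the fingers, y is the line along which they close (so a half turn about z gives the same grasp; the last joint's range is limited). The gripper opens to 85 mm and grips with 20 to 120 N. Pads are 22 mm wide; open, the fingers measure 114 mm over their backs; the gripper's body (76 mm by 85 mm) begins 54 mm behind the grasp point. The pads swing forward as they close: fully open they stand 13 mm farther back than shut.
Start: joints at [-63.541, 4.979, 10.078, 95.1, 0, 90], TCP at [0.245, -0.492, 0.25] pointing down, gripper open.
Joint ranges: [-179.16, 179.16], [-48.56, 103.87], [-65.8, 70.77], [-126.05, 130.52], [-82.76, 87.17], [-180, 180]. Speed limits (degrees/s): [127.2, 127.2, 147.25, 180, 180, 180].

### API

Orientations are given as [roll, pitch, yaw] about the fixed x, y, z axes, in that order (R = Rz(yaw) Ry(pitch) Rx(roll)).
In Python, from workcell import bot gives the robot as it stands. The module is installed in compiled form; this text tells all that it offers.
- The arm moves only by the shell command python3 -m crank 'ROWS' [OPENING] [FORCE]. ROWS is JSON, a list that holds one entry, the list of rows, each a list of 6 numbers: the shift along the world's x, y, z as a fraction of full scale, then the turn, a rotation vector about the world's x, y, z as a fraction of full scale. In form: [[[x, y, z, wx, wy, wz], ...]]. A call has 1 to 20 rows; each row shifts and turns the commanded pose from where the row before left it; what a row does not reach is not made up. Full scale, the value 1, is 20 mm for a shift and 0.12 rad for a turn. A row lasts 1/12 s, in which the tool goes at most 41.7 mm and 7.16 degrees, less where a joint would pass 70% of its speed; a pose out of reach is approached as far as the arm can. A call with a number of a shift or a turn outside -1 to 1 is refused whole. A call with a gripper value outside its range is refused whole. OPENING is the opening, from 0 (shut) to 1 (fully open), set as the call begins (- or left out, the last holds). The fingers move at their own pace and stop on an object; FORCE is the grip in N (left out, the last holds). Time passes only in rows, so rows that do not move let the fingers close. It gives the time, the measured TCP pose, the force, the opening and the grip force at its end, in the units of the state.
- bot.get_obs(): the state, without advancing time (a new reading comes with each control period).
- bot.camera(name): name is "scene" or "top"; returns the picture (400x640x3 uint8, red, green, blue); there is no depth.
- bot.camera_model(name): a dict with "vertical_fov" (degrees; the focal length in pixels is half the picture's height over the tangent of half this angle, whatever the lens; pixels are square), "cx", "cy" (the principal point, pixels), "R" (3x3) and "t" (3): a world point X has camera coordinates R X + t. Camera axes: x right, y down, z forward; pixel columns grow to the right and rows downward; lengths in m; the calibration is good to about 2 mm. A picture is of the moment at which its call begins. camera_model takes no time and is no camera call.
- bot.job_done(): hands the job in; it is judged then, once.
The state is a dict: "time": time; "q": joint angles; "qd": joint speeds; "joint_efforts": joint torques, N m; "ee_pos": TCP position; "tcp_rot": TCP orientation; "wrist_force": force on the tool from outside, world axes, zero at the start; "torque": the same for the moment, N m; "opening": finger opening in m; "grasp_force": force on a finger pad.
Only numpy, scipy, OpenCV 4.12 (cv2) and the standard library are available. Lean on these libraries where they do the work, as an engineer would, in place of code of your own. Each camera call takes 0.05 s, during which the arm holds its last target. There are 200 camera calls.

## Working session

There is one attempt and no reset: what is moved stays moved. The work goes in short steps, Python scripts to look and compute and a shell command to move; the robot and the scene stay as the last step left them, time stands still between calls to the robot, and variables do not carry over. Pictures are saved under pics/ and viewed, at most 10 in all, crops included, and the job is handed in when it is done.

```bash
mkdir -p pics; python3 - <<'E'
from workcell import bot
import cv2
for n in("scene","top"):
    cv2.imwrite(f"pics/{n}0.png",bot.camera(n)[:,:,::-1]); print(n,bot.camera_model(n))
o=bot.get_obs();print(o)
E
```

```text
scene {'vertical_fov': 56.67593913391471, 'cx': 321.73944366053064, 'cy': 196.21382503472265, 'R': array([[-0.82221551,  0.56917189,  0.00224075],
       [ 0.40092921,  0.58196054, -0.70751516],
       [-0.40400176, -0.58083156, -0.70669462]]), 't': array([ 0.4108422 , -0.15594385,  1.12197641])}
top {'vertical_fov': 48.675450372105274, 'cx': 318.8092167163918, 'cy': 204.29916056298958, 'R': array([[ 0.0217528 , -0.99975855, -0.00310714],
       [-0.98713994, -0.02098572, -0.15847504],
       [ 0.15837157,  0.00651446, -0.98735809]]), 't': array([0.04914163, 0.52016571, 1.24742785])}
{'time': 0.1, 'q': array([-6.35406773e+01,  5.00801956e+00,  1.00396116e+01,  9.50986609e+01,
        2.26162347e-03,  9.00013511e+01]), 'qd': array([ 0.0853293 ,  0.0012221 ,  0.15228417,  0.00764532,  0.08011923,
       -0.00716247]), 'joint_efforts': array([ 9.37281493e-05, -5.21559262e+01,  4.65652835e+01,  1.59762689e-02,
        7.59338354e-05,  1.50394027e-05]), 'ee_pos': array([ 0.24499163, -0.49222851,  0.2496588 ]), 'tcp_rot': array([-1.79932931e+02, -2.26004034e-03,  2.64579689e+01]), 'wrist_force': array([-0.14945988,  0.21159473, -1.10254124]), 'torque': array([-0.00756292, -0.0419629 ,  0.01889079]), 'grasp_force': 0.0, 'opening': 0.0854512764412547}
```

View pics/scene0.png

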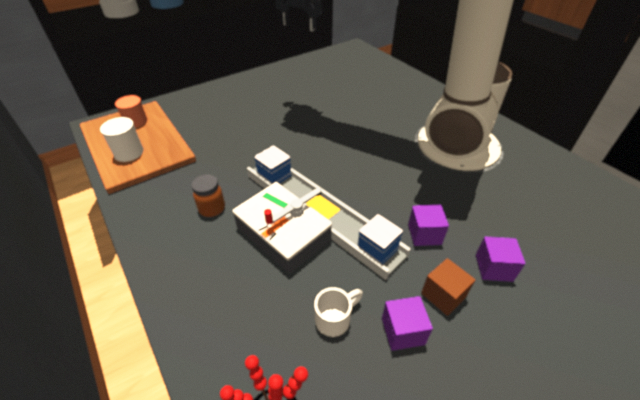

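View pics/top0.png

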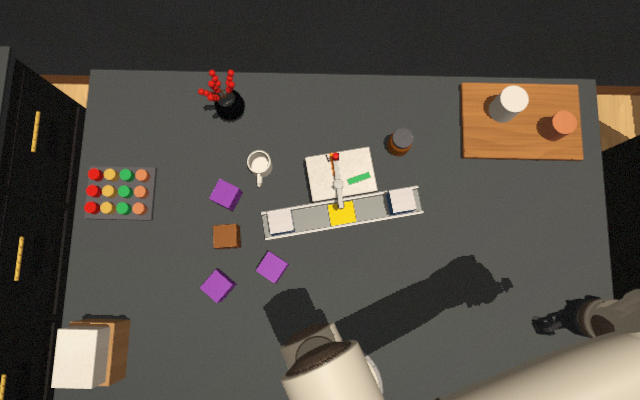

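The scene view shows the rail diagonally: blue cartridges with pale lids at (272,165) and (380,238), the yellow plate at (321,208), red knob at (268,215), green mark at (275,200) and orange notch at (275,228). In the top view the same things are at lids (402,201) and (281,221), plate (342,213), knob (335,156), green (358,179). The purple and brown cubes are look-alikes, off the rail.

```bash
cat > h.py <<'E'
import numpy as np,cv2
from workcell import bot
M={n:bot.camera_model(n) for n in("scene","top")}
def ray(n,uv):
    m=M[n];f=200/np.tan(np.radians(m["vertical_fov"])/2)
    d=m["R"].T@np.array([(uv[0]-m["cx"])/f,(uv[1]-m["cy"])/f,1]);c=-m["R"].T@m["t"]
    return c,d/np.linalg.norm(d)
def plane(n,uv,z):
    c,d=ray(n,uv);return c+d*(z-c[2])/d[2]
def tri(us,ut):
    c1,d1=ray("scene",us);c2,d2=ray("top",ut)
    s=np.linalg.lstsq(np.c_[d1,-d2],c2-c1,rcond=None)[0]
    p,q=c1+s[0]*d1,c2+s[1]*d2
    return (p+q)/2,np.linalg.norm(p-q)
BOX={"scene":(225,135,190,145),"top":(255,140,175,105)}
HSV={"yellow":((22,150,100),(33,255,255)),"green":((45,120,60),(85,255,255)),"red":((0,190,80),(5,255,255)),"red2":((174,190,80),(180,255,255)),
"orange":((6,170,90),(16,255,255)),"blue":((98,110,30),(125,255,255)),"white":((0,0,150),(180,60,255))}
def blobs(n,c,img,amin=8):
    x,y,w,h=BOX[n];hsv=cv2.cvtColor(img[y:y+h,x:x+w],cv2.COLOR_RGB2HSV)
    m=cv2.inRange(hsv,*map(np.array,HSV[c]))
    k,_,st,ce=cv2.connectedComponentsWithStats(m)
    return m,sorted([(int(st[i,4]),(ce[i]+[x,y]).round(1).tolist(),(st[i,:4]+[x,y,0,0]).tolist()) for i in range(1,k) if st[i,4]>=amin],reverse=True)
E
python3 - <<'E'
from h import *
I={n:bot.camera(n) for n in M}
for n in M:
    for c in HSV: print(n,c,blobs(n,c,I[n])[1][:5])
    x,y,w,h=BOX[n];cv2.imwrite(f"pics/c_{n}.png",cv2.resize(I[n][y:y+h,x:x+w,::-1],None,fx=4,fy=4,interpolation=cv2.INTER_CUBIC))
E
```

```text
scene yellow [(384, [323.0, 205.9], [307, 196, 33, 22])]
scene green [(87, [275.1, 200.0], [264, 194, 23, 13])]
scene red [(58, [268.2, 216.0], [265, 210, 7, 13])]
scene red2 []
scene orange [(130, [275.9, 225.6], [266, 217, 22, 19])]
scene blue [(309, [377.8, 249.8], [359, 238, 41, 25]), (245, [274.2, 172.7], [257, 164, 33, 18]), (12, [372.1, 242.7], [367, 239, 11, 8]), (12, [275.1, 168.3], [271, 165, 10, 7]), (8, [381.2, 248.9], [379, 247, 6, 4])]
scene white [(6199, [312.6, 219.4], [232, 166, 174, 107]), (496, [271.8, 156.4], [254, 145, 36, 24]), (58, [404.5, 246.0], [399, 241, 12, 10])]
top yellow [(504, [341.6, 213.4], [328, 201, 28, 25])]
top green [(106, [358.2, 177.8], [348, 173, 22, 11])]
top red [(36, [335.2, 155.9], [332, 153, 7, 7])]
top red2 []
top orange [(69, [398.7, 147.7], [390, 140, 21, 12]), (35, [331.7, 161.8], [330, 153, 4, 22])]
top blue [(41, [389.7, 205.0], [387, 194, 8, 21])]
top white [(6162, [339.8, 195.8], [261, 147, 163, 93]), (326, [261.3, 165.5], [255, 150, 16, 37])]
```

View pics/c_scene.png

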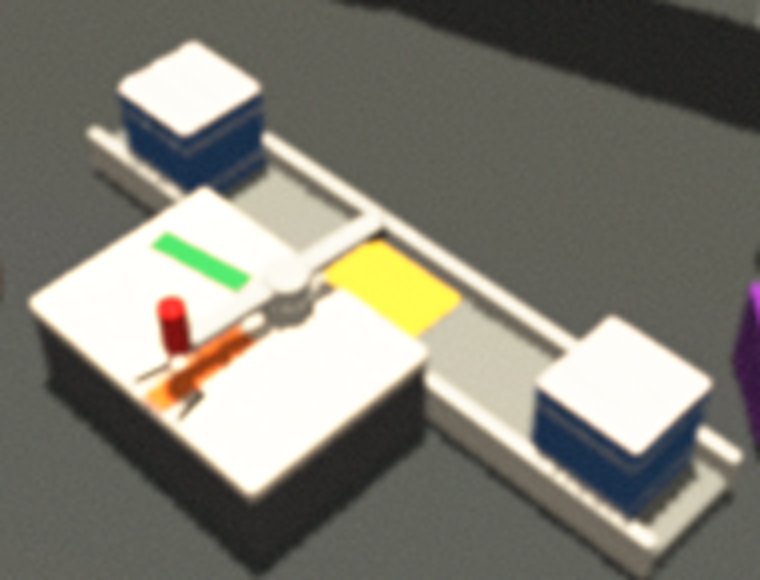

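View pics/c_top.png

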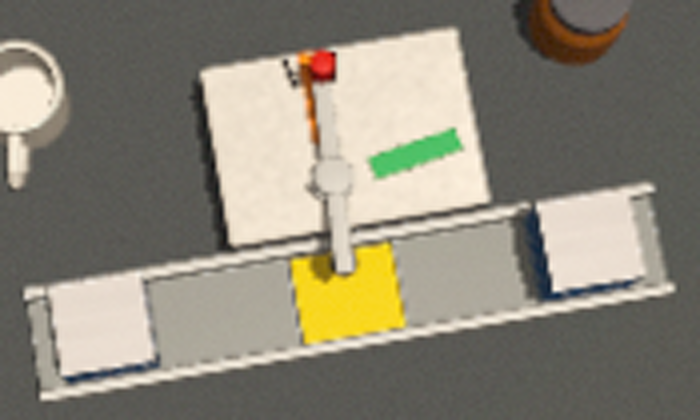

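The enlarged crops confirm it: the only two blue cartridges with lids stand in the lanes (top lids about (281,221) and (402,201)). The knob stands just beside the orange stripe and the keeper arm crosses the plate.

```bash
python3 - <<'E'
from h import *
S=lambda a:np.array(a)/4+[225,135]; T=lambda a:np.array(a)/4+[255,140]
P={}
for k,s,t in [("rail+y far",(650,547),(25,290)),("rail+y near",(740,458),(42,398)),("rail-y far",(93,130),(652,186)),
 ("A -x-y",(615,315),(155,368)),("A -x+y",(710,383),(60,378)),("A+x+y",(638,453),(48,285)),("A+x-y",(538,383),(145,278)),
 ("B -x-y",(194,40),(645,284)),("B -x+y",(263,90),(548,292)),("B+x+y",(187,137),(538,208)),("B+x-y",(118,88),(632,196)),
 ("pivot",(289,272),(333,177)),("knob",(172,305),(322,65)),
 ("ped +x-y",(205,188),(490,202)),("ped c2",(32,300),(458,30)),("ped c3",(253,495),(202,72))]:
    p,e=tri(S(s),T(t));P[k]=p;print(k,p.round(4),"gap",e.round(4))
for n in M:
    im=bot.camera(n)
    for c,z in(("yellow",.016),("green",.062),("orange",.062)):
        for b in blobs(n,c,im)[1]: print(n,c,plane(n,b[1],z).round(4))
u=P["rail+y far"]-P["rail-y far"];yaw=np.degrees(np.arctan2(-u[0],u[1]));print("yaw",yaw)
for k in "AB": print(k,np.mean([v for q,v in P.items() if q[0]==k],axis=0).round(4))
E
```

```text
rail+y far [0.4931 0.2296 0.0261] gap 0.001
rail+y near [0.4139 0.2142 0.0256] gap 0.0016
rail-y far [ 0.5808 -0.2323  0.0274] gap 0.0003
A -x-y [0.434  0.1279 0.0757] gap 0.0022
A -x+y [0.4254 0.1941 0.0769] gap 0.0024
A+x+y [0.4896 0.2065 0.0786] gap 0.0014
A+x-y [0.4976 0.1381 0.0711] gap 0.0
B -x-y [ 0.5024 -0.2173  0.0779] gap 0.0062
B -x+y [ 0.4934 -0.1475  0.0782] gap 0.002
B+x+y [ 0.5541 -0.1411  0.0729] gap 0.0006
B+x-y [ 0.5656 -0.2093  0.0716] gap 0.0034
pivot [0.5705 0.0062 0.0865] gap 0.0001
knob [0.6455 0.0155 0.1136] gap 0.0021
ped +x-y [ 0.5608 -0.1089  0.0574] gap 0.0009
ped c2 [ 0.6893 -0.0853  0.0552] gap 0.0001
ped c3 [0.6541 0.1023 0.0531] gap 0.0001
scene yellow [ 0.4898 -0.0088  0.016 ]
scene green [ 0.5962 -0.0522  0.062 ]
scene orange [0.6335 0.0171 0.062 ]
top yellow [ 0.4972 -0.0076  0.016 ]
top green [ 0.5958 -0.0522  0.062 ]
top orange [ 0.6887 -0.1691  0.062 ]
top orange [0.6425 0.0254 0.062 ]
yaw 10.751001637367489
A [0.4616 0.1667 0.0756]
B [ 0.5289 -0.1788  0.0751]
```

```bash
python3 - <<'E'
from h import *
S=lambda a:np.array(a)/4+[225,135]; T=lambda a:np.array(a)/4+[255,140]
L=[((42,235,32),(650,547),(25,290)),((-42,235,32),(740,458),(42,398)),((42,-235,32),(93,130),(652,186)),((-42,-235,32),None,(673,290)),
((42,-110,62),(205,188),(490,202)),((175,-110,62),(32,300),(458,30)),((175,80,62),(253,495),(202,72)),((75,0,89),(289,272),(333,177))]
def fit(n,j,f):
    a=[];b=[]
    for l in L:
        if l[j] is None: continue
        a.append(l[0][:2]);b.append(plane(n,f(l[j]),l[0][2]/1000)[:2]*1000)
    a=np.array(a,float);b=np.array(b);ca,cb=a.mean(0),b.mean(0)
    U,s,V=np.linalg.svd((b-cb).T@(a-ca));R=U@np.diag([1,np.linalg.det(U@V)])@V
    t=cb-R@ca;print(n,"yaw",np.degrees(np.arctan2(R[1,0],R[0,0])).round(2),"origin",t.round(1),"res",(b-a@R.T-t).round(1).tolist())
    return R,t
for n,j,f,A,B,K in(("scene",1,S,[(615,315),(710,383),(638,453),(538,383)],[(194,40),(263,90),(187,137),(118,88)],(172,305)),("top",2,T,[(155,368),(60,378),(48,285),(145,278)],[(645,284),(548,292),(538,208),(632,196)],(322,65))):
    R,t=fit(n,j,f)
    for nm,Q in(("A",A),("B",B)):
        p=np.mean([plane(n,f(q),.082)[:2]*1000 for q in Q],axis=0);print(nm,p.round(1),"loader",(R.T@(p-t)).round(1))
    k=plane(n,f(K),.12)[:2]*1000;l=R.T@(k-t)-[75,0];print("knob",k.round(1),l.round(1),np.hypot(*l),np.degrees(np.arctan2(l[1],l[0])))
E
```

```text
scene yaw 10.67 origin [499.5  -4.5] res [[-1.3, -1.6], [2.9, -0.9], [-1.7, 0.7], [2.1, 0.1], [-0.8, 1.4], [0.3, 1.5], [-1.5, -1.2]]
A [466.  170.1] loader [ -0.6 177.8]
B [ 533.4 -172.3] loader [   2.2 -171.1]
knob [648.6  20.2] [76.  -3.2] 76.08920460551346 -2.446569693367098
top yaw 10.87 origin [496.6  -8.8] res [[-0.9, -1.4], [2.8, -1.3], [-2.2, 0.3], [3.1, 1.9], [1.0, 0.9], [-1.9, -0.7], [-1.7, -0.7], [-0.3, 1.0]]
A [460.6 166.4] loader [ -2.3 178.9]
B [ 526.4 -176.6] loader [  -2.4 -170.3]
knob [642.8  16.3] [73.4 -2.9] 73.43460700736014 -2.2639945196510025
```

```bash
python3 -m crank '[[[0.78,1,0,0,0,-0.114],[0.78,1,0,0,0,-0.114],[0.78,1,0,0,0,-0.114],[0.78,1,0,0,0,-0.114],[0.78,1,0,0,0,-0.114],[0.78,1,0,0,0,-0.114],[0.78,1,0,0,0,-0.114],[0.78,1,0,0,0,-0.114],[0.78,1,0,0,0,-0.114],[0.78,1,0,0,0,-0.114],[0.78,1,0,0,0,-0.114],[0.78,1,0,0,0,-0.114],[0.78,1,0,0,0,-0.114],[0.78,1,0,0,0,-0.114],[0.78,1,0,0,0,-0.114],[0.78,1,0,0,0,-0.114],[0.78,1,0,0,0,-0.114],[0.78,1,0,0,0,-0.114],[0.78,1,0,0,0,-0.114],[0.78,1,0,0,0,-0.114]]]' 0.7 20
python3 -m crank '[[[0.8,1,-0.5,0,0,0],[0.8,1,-0.5,0,0,0],[0.8,1,-0.5,0,0,0],[0.8,1,-0.5,0,0,0],[0.8,1,-0.5,0,0,0],[0.8,0.5,-0.5,0,0,0],[0,0,0,0,0,0],[0,0,0,0,0,0]]]'
```

```text
time: 1.97
ee_pos: [0.5577, -0.0912, 0.2502]
tcp_rot: [-180.0, 0.0, 10.7]
wrist_force: [0.2, 0.1, 0.0]
opening: 0.0597
grasp_force: 0.0
time: 2.63
ee_pos: [0.653, 0.0182, 0.1889]
tcp_rot: [-180.0, 0.1, 10.9]
wrist_force: [0.5, 0.1, -0.1]
opening: 0.06
grasp_force: 0.0
```

```bash
python3 -m crank '[[[-0.35,0,-0.75,0,0,0],[0,0,-0.75,0,0,0],[0,0,-0.75,0,0,0],[0,0,-0.75,0,0,0],[0,0,-0.75,0,0,0],[0,0,0,0,0,0]]]'
python3 - <<'E'
from h import *
a=bot.camera("scene")[120:300,200:440,::-1];b=bot.camera("top")[120:270,240:440,::-1]
cv2.imwrite("pics/k1.png",np.vstack([cv2.resize(a,(400,300)),cv2.resize(b,(400,300))]))
E
```

```text
time: 3.13
ee_pos: [0.6444, 0.0167, 0.1131]
tcp_rot: [-180.0, 0.2, 10.7]
wrist_force: [0.0, 0.5, -0.3]
opening: 0.0598
grasp_force: 0.0
```

View pics/k1.png

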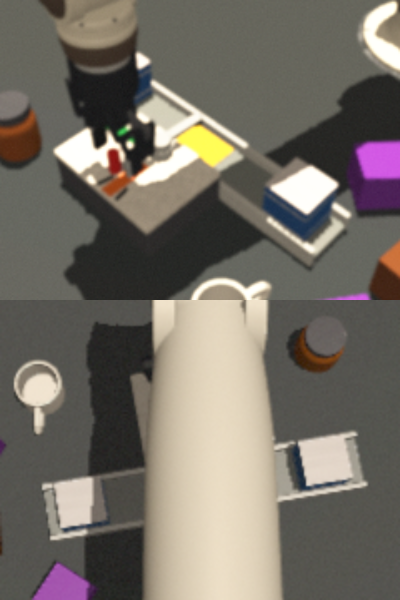

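The scene half shows the red knob at about (113,158) in the picture between the two open fingers (95,135) and (140,150), so I can close on it.

```bash
python3 -m crank '[[[0,0,0,0,0,0],[0,0,0,0,0,0],[0,0,0,0,0,0],[0,0,0,0,0,0],[0,0,0,0,0,0],[0,0,0,0,0,0],[0,0,0,0,0,0],[0,0,0,0,0,0]]]' 0.1 20
```

```text
time: 3.9
ee_pos: [0.6465, 0.0176, 0.1163]
tcp_rot: [180.0, -0.1, 10.8]
wrist_force: [-1.1, -1.9, 5.8]
opening: 0.0173
grasp_force: 21.7
```

```bash
python3 -m crank '[[[0,0,0.12,0,0,0],[0.03,-0.39,0,0,0,-0.87],[-0.01,-0.39,0,0,0,-0.87],[-0.05,-0.39,0,0,0,-0.87],[-0.09,-0.38,0,0,0,-0.87],[-0.13,-0.37,0,0,0,-0.87],[0,0,0,0,0,0]]]'
```

```text
time: 4.48
ee_pos: [0.63, -0.1077, 0.1174]
tcp_rot: [-176.5, 0.1, -11.1]
wrist_force: [0.5, -0.2, 0.2]
opening: 0.0087
grasp_force: 0.0
```

```bash
python3 -m crank '[[[0,0,0,0,0,0],[0,0,0,0,0,0]]]'; python3 - <<'E'
from h import *
o=bot.get_obs();print({k:np.round(v,3) for k,v in o.items()})
a=bot.camera("scene")[120:300,200:440,::-1];b=bot.camera("top")[120:270,240:440,::-1]
cv2.imwrite("pics/k2.png",np.vstack([cv2.resize(a,(400,300)),cv2.resize(b,(400,300))]))
E
```

```text
time: 4.65
ee_pos: [0.6313, -0.1027, 0.1177]
tcp_rot: [-176.5, 0.1, -10.6]
wrist_force: [0.5, 0.0, 0.1]
opening: 0.0079
grasp_force: 0.0
{'time': np.float64(4.65), 'q': array([-10.705,  16.759,   8.944,  82.266,   3.517, 179.94 ]), 'qd': array([ 1.466,  0.065,  0.065, -0.098, -0.059, -0.017]), 'joint_efforts': array([-1.7210e+00, -6.5297e+01,  4.6829e+01,  3.4000e-02,  1.4200e-01,
        0.0000e+00]), 'ee_pos': array([ 0.631, -0.103,  0.118]), 'tcp_rot': array([-1.76483e+02,  7.70000e-02, -1.06450e+01]), 'wrist_force': array([0.51 , 0.04 , 0.061]), 'torque': array([-0.057, -0.022,  0.016]), 'grasp_force': np.float64(0.0), 'opening': np.float64(0.008)}
```

View pics/k2.png

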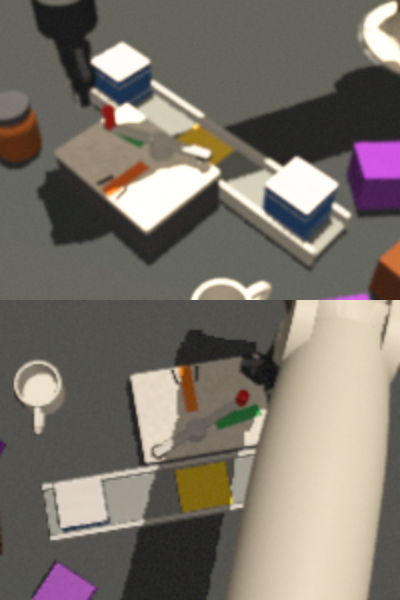

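The gripper's last joint hit its range (180°) and the tool slid off the knob. The lever did swing most of the way: the knob is at (242,397) in the lower half, near the green mark. The jar and both cartridges are unmoved. I'll raise, unwind the yaw the other way, then measure the knob again.

```bash
python3 -m crank '[[[0,0,1,0,0,0],[0,0,1,0,0,0],[0,0,1,0,0,1],[0,0,1,0,0,1],[0,0,0,0,0,1],[0,0,0,0,0,1],[0,0,0,0,0,1],[0,0,0,0,0,1],[0,0,0,0,0,1],[0,0,0,0,0,1],[0,0,0,0,0,1],[0,0,0,0,0,1],[0,0,0,0,0,1],[0,0,0,0,0,1],[0,0,0,0,0,1],[0,0,0,0,0,1],[0,0,0,0,0,1],[0,0,0,0,0,0]]]' 0
python3 - <<'E'
from h import *
I={n:bot.camera(n) for n in M}
print({n:blobs(n,"red",I[n])[1] for n in M}, bot.get_obs()["q"].round(1))
for n in M:
    for b in blobs(n,"red",I[n])[1][:1]:
        x,y,w,h=b[2]; print(n,(plane(n,(x+w/2-.5,y+3) if n=="scene" else b[1],.12)*1000).round(1))
E
```

```text
time: 6.25
ee_pos: [0.6316, -0.1013, 0.1977]
tcp_rot: [-176.5, 0.1, 92.9]
wrist_force: [0.1, -0.5, -0.6]
opening: 0.0001
grasp_force: 0.0
{'scene': [(59, [264.8, 189.3], [262, 183, 6, 14])], 'top': [(25, [361.0, 168.5], [359, 165, 5, 7])]} [-8.8 20.5 22.4 95.4 -0.8 78.8]
scene [618.2 -50.7 120. ]
top [609.3 -54.9 120. ]
```

```bash
python3 -m crank '[[[0.3,1,0,0,-0.51,0.58],[0.3,1,0,0,0,0.58],[0.3,1,0,0,0,0],[0,0,-1,0,0,0],[0,0,-1,0,0,0],[0,0,-1,0,0,0],[0,0,-1,0,0,0],[0,0,0,0,0,0]]]' 0
python3 -m crank '[[[-0.4,-0.2,0,0,0,0],[-0.4,-0.2,0,0,0,0],[-0.3,-0.2,0,0,0,0],[0,0,0,0,0,0]]]'
```

```text
time: 7.02
ee_pos: [0.6476, -0.0423, 0.1132]
tcp_rot: [-179.6, 0.2, 100.3]
wrist_force: [-0.4, -0.5, -1.3]
opening: 0.0002
grasp_force: 0.0
time: 7.35
ee_pos: [0.6267, -0.0558, 0.1196]
tcp_rot: [179.9, 0.4, 100.4]
wrist_force: [-0.6, -0.8, -0.0]
opening: 0.0001
grasp_force: 0.0
```

```bash
for i in 1 2 3; do :; done
python3 -m crank '[[[-0.1,-0.05,0,0,0,0],[-0.1,-0.05,0,0,0,0],[-0.1,-0.05,0,0,0,0]]]'
python3 -m crank '[[[-0.1,-0.05,0,0,0,0],[-0.1,-0.05,0,0,0,0],[-0.1,-0.05,0,0,0,0]]]'
python3 - <<'E'
from h import *
I={n:bot.camera(n) for n in M}
for n in M: print(n,blobs(n,"red",I[n])[1])
x=I["scene"][150:280,220:360,::-1];cv2.imwrite("pics/k3.png",cv2.resize(x,None,fx=4,fy=4))
E
```

```text
time: 7.6
ee_pos: [0.6235, -0.0573, 0.1192]
tcp_rot: [179.7, 0.3, 100.5]
wrist_force: [18.0, 8.2, -1.3]
opening: 0.0
grasp_force: 9.1
time: 7.85
ee_pos: [0.6224, -0.0577, 0.1197]
tcp_rot: [179.0, 0.2, 100.6]
wrist_force: [44.1, 22.2, -11.3]
opening: -0.0002
grasp_force: 23.4
scene [(39, [269.9, 185.0], [268, 179, 5, 13])]
top []
```

View pics/k3.png

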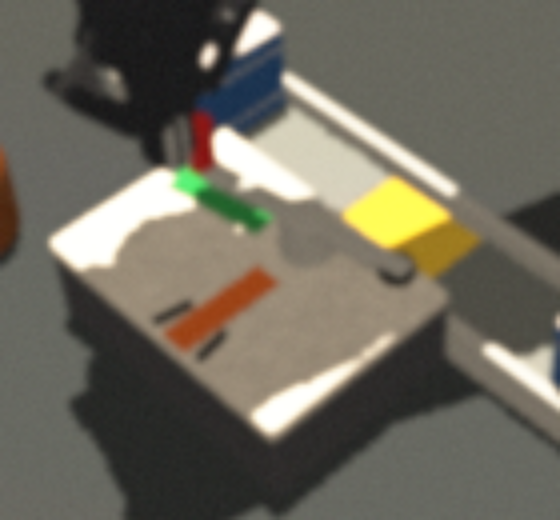

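Stop reached: 44 N reaction, and the knob stands over the green mark end (202,140 in the crop) with the keeper arm clear of the plate. I'll back off, then go outside the -y cartridge.

```bash
python3 -m crank '[[[0.5,0.3,0,0,0,0],[0.3,0.2,0.5,0,0,0],[0,0,1,0,0,0],[0,0,1,0,0,0],[0,0,1,0,0,0],[0,-1,0.5,0,0,0],[-0.6,-1,0,0,0,0],[-0.6,-1,0,0,0,0],[-0.6,-1,0,0,0,0],[-0.6,-1,0,0,0,0],[-0.6,-1,0,0,0,0],[-0.6,-1,0,0,0,0],[-0.6,-1,0,0,0,0],[-0.6,-1,0,0,0,0],[-0.2,-0.5,0,0,0,0],[0,0,0,0,0,0],[0,0,0,0,0,0]]]' 0
```

```text
time: 9.37
ee_pos: [0.5313, -0.241, 0.1978]
tcp_rot: [-180.0, 0.3, 100.4]
wrist_force: [0.4, -0.4, -0.3]
opening: 0.0001
grasp_force: 0.0
```

```bash
python3 -m crank '[[[0.55,0,-1,0,0,0],[0,0,-1,0,0,0],[0,0,-1,0,0,0],[0,0,-1,0,0,0],[0,0,-1,0,0,0],[0,0,-1,0,0,0],[0,0,-0.7,0,0,0],[0,0,-0.6,0,0,0],[0,0,0,0,0,0],[0,0,0,0,0,0]]]' 0
python3 - <<'E'
from h import *
a=bot.camera("scene")[120:220,200:300,::-1];cv2.imwrite("pics/b1.png",cv2.resize(a,None,fx=5,fy=5))
E
```

```text
time: 10.2
ee_pos: [0.5425, -0.2402, 0.0515]
tcp_rot: [-179.9, 0.3, 100.5]
wrist_force: [0.4, -0.2, 0.7]
opening: 0.0001
grasp_force: 0.0
```

View pics/b1.png

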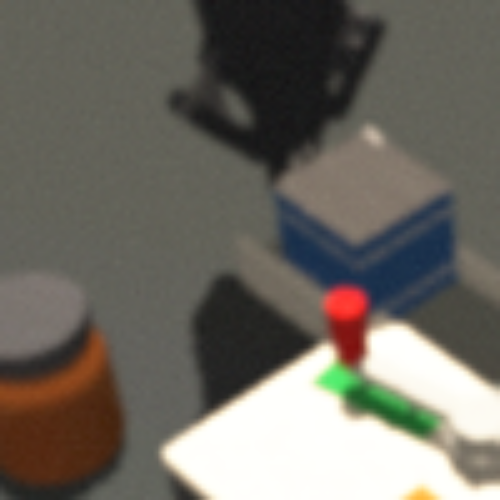

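The knob (347,300 in the crop) stands over the green mark; the shut fingers are behind the -y cartridge's outer face. Now push gently and read the force.

```bash
python3 -m crank '[[[-0.05,0.25,0,0,0,0],[-0.05,0.25,0,0,0,0],[-0.05,0.25,0,0,0,0],[-0.05,0.25,0,0,0,0]]]'
for i in 1; do python3 -m crank '[[[-0.025,0.125,0,0,0,0],[-0.025,0.125,0,0,0,0]]]'
python3 -m crank '[[[-0.025,0.125,0,0,0,0],[-0.025,0.125,0,0,0,0]]]'
python3 -m crank '[[[-0.025,0.125,0,0,0,0],[-0.025,0.125,0,0,0,0]]]'; python3 -m crank '[[[-0.025,0.125,0,0,0,0],[-0.025,0.125,0,0,0,0]]]'; done
```

```text
time: 10.58
ee_pos: [0.5385, -0.2205, 0.0523]
tcp_rot: [180.0, 0.4, 100.4]
wrist_force: [-0.4, -7.3, 2.1]
opening: -0.0001
grasp_force: 0.0
time: 10.75
ee_pos: [0.5378, -0.2164, 0.0526]
tcp_rot: [179.9, 0.5, 100.4]
wrist_force: [1.7, -5.4, 1.9]
opening: 0.0002
grasp_force: 0.0
time: 10.92
ee_pos: [0.5369, -0.2116, 0.0527]
tcp_rot: [179.9, 0.5, 100.4]
wrist_force: [1.2, -6.2, 2.5]
opening: 0.0002
grasp_force: 0.0
time: 11.08
ee_pos: [0.5359, -0.2066, 0.0526]
tcp_rot: [179.9, 0.5, 100.4]
wrist_force: [1.6, -6.2, 1.1]
opening: -0.0002
grasp_force: 0.0
time: 11.25
ee_pos: [0.5349, -0.2016, 0.0526]
tcp_rot: [179.9, 0.5, 100.4]
wrist_force: [1.4, -6.4, 2.1]
opening: 0.0001
grasp_force: 0.0
```

Steady ~6.3 N, far above what 0.18 kg could give. I'll confirm against the other one with a short push.

```bash
python3 -m crank '[[[0.1,-0.5,0,0,0,0],[0.05,-0.25,0.5,0,0,0],[0,0,1,0,0,0],[0,0,1,0,0,0],[0,0,1,0,0,0],[0,0,1,0,0,0],[0,0,1,0,0,0],[0,0,1,0,0,0],[0,0,1,0,0,0],[-0.19,1,0,0,0,0],[-0.19,1,0,0,0,0],[-0.19,1,0,0,0,0],[-0.19,1,0,0,0,0],[-0.19,1,0,0,0,0],[-0.19,1,0,0,0,0],[-0.19,1,0,0,0,0],[-0.19,1,0,0,0,0],[-0.19,1,0,0,0,0],[-0.19,1,0,0,0,0],[-0.19,1,0,0,0,0]]]' 0
python3 -m crank '[[[-0.19,1,0,0,0,0],[-0.19,1,0,0,0,0],[-0.19,1,0,0,0,0],[-0.19,1,0,0,0,0],[-0.19,1,0,0,0,0],[-0.19,1,0,0,0,0],[-0.19,1,0,0,0,0],[-0.19,1,0,0,0,0],[-0.19,1,0,0,0,0],[-0.19,1,0,0,0,0],[-0.19,1,0,0,0,0],[0,0.1,0,0,0,0],[0,0,0,0,0,0],[0,0,0,0,0,0]]]' 0
```

```text
time: 12.92
ee_pos: [0.4954, 0.0047, 0.2025]
tcp_rot: [180.0, 0.3, 100.4]
wrist_force: [-0.3, 0.1, 0.7]
opening: 0.0
grasp_force: 0.0
time: 14.08
ee_pos: [0.4539, 0.2257, 0.202]
tcp_rot: [-180.0, 0.4, 100.5]
wrist_force: [-0.3, 0.1, -0.9]
opening: -0.0
grasp_force: 0.0
```

```bash
python3 -m crank '[[[-0.05,0.3,-0.5,0,0,0],[0,0,-1,0,0,0],[0,0,-1,0,0,0],[0,0,-1,0,0,0],[0,0,-1,0,0,0],[0,0,-1,0,0,0],[0,0,-1,0,0,0],[0,0,-1,0,0,0],[0,0,0,0,0,0],[0,0,0,0,0,0]]]' 0
python3 -m crank '[[[0.05,-0.25,0,0,0,0],[0.05,-0.25,0,0,0,0],[0.05,-0.25,0,0,0,0]]]'
python3 -m crank '[[[0.025,-0.125,0,0,0,0],[0.025,-0.125,0,0,0,0]]]'
python3 -m crank '[[[0.025,-0.125,0,0,0,0],[0.025,-0.125,0,0,0,0]]]'
python3 -m crank '[[[0.025,-0.125,0,0,0,0],[0.025,-0.125,0,0,0,0]]]'
```

```text
time: 14.92
ee_pos: [0.4521, 0.2313, 0.0508]
tcp_rot: [-179.9, 0.4, 100.4]
wrist_force: [0.1, -0.2, 1.2]
opening: 0.0002
grasp_force: 0.0
time: 15.17
ee_pos: [0.4565, 0.2168, 0.053]
tcp_rot: [179.9, 0.3, 100.4]
wrist_force: [0.3, 1.2, -1.4]
opening: -0.0003
grasp_force: 0.0
time: 15.33
ee_pos: [0.4572, 0.2119, 0.0524]
tcp_rot: [179.9, 0.3, 100.4]
wrist_force: [-0.6, 1.0, 0.3]
opening: -0.0002
grasp_force: 0.0
time: 15.5
ee_pos: [0.4579, 0.207, 0.052]
tcp_rot: [180.0, 0.3, 100.4]
wrist_force: [-0.2, 2.4, 0.4]
opening: -0.0001
grasp_force: 0.0
time: 15.67
ee_pos: [0.4588, 0.202, 0.0517]
tcp_rot: [-180.0, 0.3, 100.4]
wrist_force: [-0.4, 1.7, 0.0]
opening: 0.0
grasp_force: 0.0
```

+y cartridge resists only ~1.7 N, so it is the empty one; the -y cartridge (~6.3 N) is full. Back to it.

```bash
python3 -m crank '[[[-0.1,0.5,0,0,0,0],[0,0,0.5,0,0,0],[0,0,1,0,0,0],[0,0,1,0,0,0],[0,0,1,0,0,0],[0,0,1,0,0,0],[0,0,1,0,0,0],[0,0,1,0,0,0],[0,0,1,0,0,0],[0.19,-1,0,0,0,0],[0.19,-1,0,0,0,0],[0.19,-1,0,0,0,0],[0.19,-1,0,0,0,0],[0.19,-1,0,0,0,0],[0.19,-1,0,0,0,0],[0.19,-1,0,0,0,0],[0.19,-1,0,0,0,0],[0.19,-1,0,0,0,0],[0.19,-1,0,0,0,0],[0.19,-1,0,0,0,0]]]' 0
python3 -m crank '[[[0.19,-1,0,0,0,0],[0.19,-1,0,0,0,0],[0.19,-1,0,0,0,0],[0.19,-1,0,0,0,0],[0.19,-1,0,0,0,0],[0.19,-1,0,0,0,0],[0.19,-1,0,0,0,0],[0.19,-1,0,0,0,0],[0.19,-1,0,0,0,0],[0.19,-1,0,0,0,0],[0.1,-0.6,0,0,0,0],[0,0,0,0,0,0],[0,0,0,0,0,0]]]' 0
```

```text
time: 17.33
ee_pos: [0.4986, -0.0085, 0.2024]
tcp_rot: [180.0, 0.4, 100.5]
wrist_force: [0.9, 0.2, 0.4]
opening: 0.0
grasp_force: 0.0
time: 18.42
ee_pos: [0.5385, -0.2198, 0.2017]
tcp_rot: [-180.0, 0.3, 100.4]
wrist_force: [0.2, 0.1, -0.8]
opening: 0.0003
grasp_force: 0.0
```

```bash
python3 -m crank '[[[0,0,-0.5,0,0,0],[0,0,-1,0,0,0],[0,0,-1,0,0,0],[0,0,-1,0,0,0],[0,0,-1,0,0,0],[0,0,-1,0,0,0],[0,0,-1,0,0,0],[0,0,-1,0,0,0],[0,0,0,0,0,0],[0,0,0,0,0,0]]]' 0
python3 -m crank '[[[-0.06,0.34,0,0,0,0],[-0.06,0.34,0,0,0,0],[-0.06,0.34,0,0,0,0],[-0.065,0.34,0,0,0,0],[-0.065,0.34,0,0,0,0],[-0.065,0.34,0,0,0,0],[-0.065,0.34,0,0,0,0],[-0.065,0.34,0,0,0,0],[-0.065,0.34,0,0,0,0],[-0.065,0.34,0,0,0,0],[-0.065,0.34,0,0,0,0],[-0.065,0.34,0,0,0,0],[-0.065,0.34,0,0,0,0],[-0.065,0.34,0,0,0,0],[-0.065,0.34,0,0,0,0],[-0.065,0.34,0,0,0,0],[-0.065,0.34,0,0,0,0]]]'
```

```text
time: 19.25
ee_pos: [0.5377, -0.2187, 0.0508]
tcp_rot: [-179.9, 0.3, 100.5]
wrist_force: [0.2, 0.5, 0.6]
opening: -0.0002
grasp_force: 0.0
time: 20.67
ee_pos: [0.5175, -0.1043, 0.0533]
tcp_rot: [179.9, 0.5, 100.4]
wrist_force: [1.8, -4.7, -0.6]
opening: -0.0
grasp_force: 1.4
```

```bash
python3 -m crank '[[[-0.05,0.25,0,0,0,0],[-0.05,0.25,0,0,0,0],[-0.05,0.25,0,0,0,0],[-0.05,0.25,0,0,0,0],[-0.05,0.25,0,0,0,0],[-0.05,0.25,0,0,0,0],[-0.05,0.25,0,0,0,0],[-0.05,0.25,0,0,0,0]]]'
python3 -m crank '[[[-0.025,0.125,0,0,0,0],[-0.025,0.125,0,0,0,0]]]'
python3 - <<'E'
from h import *
a=bot.camera("scene")[130:270,225:415,::-1];b=bot.camera("top")[140:250,240:440,::-1]
cv2.imwrite("pics/p1.png",np.vstack([cv2.resize(a,(400,295),interpolation=2),cv2.resize(b,(400,220),interpolation=2)]))
E
```

```text
time: 21.33
ee_pos: [0.5084, -0.0638, 0.0515]
tcp_rot: [-180.0, 0.3, 100.4]
wrist_force: [1.8, -3.1, -2.8]
opening: 0.0
grasp_force: 1.7
time: 21.5
ee_pos: [0.5073, -0.0589, 0.0513]
tcp_rot: [-179.9, 0.3, 100.5]
wrist_force: [-1.0, -3.6, -3.2]
opening: 0.0
grasp_force: 1.7
```

View pics/p1.png

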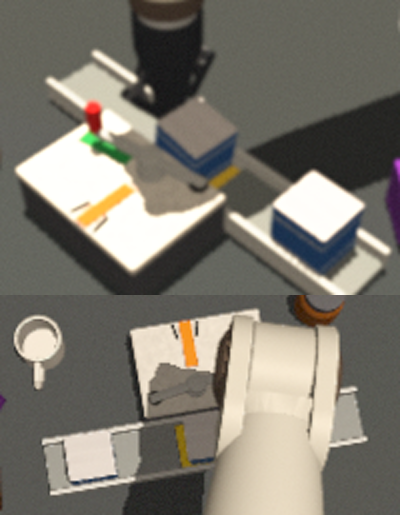

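The full cartridge is nearly over the plate: only a thin yellow strip (about (185,445) in the lower half) is left ahead of it. Creep on.

```bash
for i in 1; do python3 -m crank '[[[-0.015,0.075,0,0,0,0],[-0.015,0.075,0,0,0,0]]]'
python3 -m crank '[[[-0.015,0.075,0,0,0,0],[0,0,0,0,0,0]]]'
python3 -m crank '[[[-0.015,0.075,0,0,0,0],[0,0,0,0,0,0]]]'
python3 -m crank '[[[-0.015,0.075,0,0,0,0],[0,0,0,0,0,0]]]'; done
python3 - <<'E'
from h import *
I=bot.camera("scene"); print(blobs("scene","yellow",I)[1],blobs("scene","blue",I)[1][:4],blobs("scene","white",I)[1][:4])
E
```

```text
time: 21.77
ee_pos: [0.5071, -0.0564, 0.0516]
tcp_rot: [-180.0, 0.4, 100.4]
wrist_force: [0.1, -4.2, -1.6]
opening: 0.0001
grasp_force: 1.7
time: 21.93
ee_pos: [0.5067, -0.0546, 0.0516]
tcp_rot: [-180.0, 0.3, 100.4]
wrist_force: [-0.1, -1.8, -1.4]
opening: 0.0003
grasp_force: 1.0
time: 22.1
ee_pos: [0.5065, -0.0531, 0.0517]
tcp_rot: [-180.0, 0.3, 100.4]
wrist_force: [-0.2, -2.0, -2.0]
opening: 0.0001
grasp_force: 1.3
time: 22.27
ee_pos: [0.5062, -0.0517, 0.0517]
tcp_rot: [-180.0, 0.3, 100.4]
wrist_force: [-0.4, -4.0, -0.3]
opening: 0.0
grasp_force: 0.2
[] [(296, [372.8, 246.1], [355, 235, 40, 23]), (106, [329.4, 207.7], [320, 200, 18, 15]), (20, [306.9, 202.2], [302, 198, 12, 10]), (10, [373.5, 243.4], [369, 240, 10, 7])] [(2481, [275.2, 224.0], [232, 188, 93, 71]), (906, [276.1, 179.2], [247, 160, 55, 39]), (831, [375.8, 227.1], [354, 211, 45, 34]), (619, [375.2, 253.6], [336, 231, 70, 42])]
```

```bash
python3 -m crank '[[[0.1,-0.5,0,0,0,0],[0.05,-0.25,0.5,0,0,0],[0,0,1,0,0,0],[0,0,1,0,0,0],[0,0,1,0,0,0],[0,0,1,0,0,0],[0,0,1,0,0,0],[0,0,1,0,0,0],[0,0,1,0,0,0],[-0.5,-1,0,0,0,0],[-0.5,-1,0,0,0,0],[-0.5,-1,0,0,0,0],[-0.5,-1,0,0,0,0],[-0.5,-1,0,0,0,0],[-0.5,-1,0,0,0,0],[-0.5,-1,0,0,0,0],[-0.5,-1,0,0,0,0],[-0.5,-1,0,0,0,0],[-0.5,-1,0,0,0,0],[0,0,0,0,0,0]]]' 0
python3 - <<'E'
from h import *
I={n:bot.camera(n) for n in M}
for n in M:
    for c in("yellow","blue","white","red"): print(n,c,blobs(n,c,I[n])[1][:4])
a=I["scene"][150:270,250:410,::-1];b=I["top"][150:245,255:435,::-1]
cv2.imwrite("pics/p2.png",np.hstack([cv2.resize(a,(400,300),interpolation=2),cv2.resize(b,(400,300),interpolation=2)]))
cv2.imwrite("pics/full_top.png",I["top"][:,:,::-1]);cv2.imwrite("pics/full_scene.png",I["scene"][:,:,::-1])
E
```

```text
time: 23.98
ee_pos: [0.4078, -0.2696, 0.2026]
tcp_rot: [180.0, 0.4, 100.3]
wrist_force: [-0.6, -0.0, -0.0]
opening: -0.0001
grasp_force: 0.0
scene yellow []
scene blue [(302, [372.7, 246.1], [355, 235, 40, 23]), (114, [328.6, 207.0], [319, 199, 18, 15]), (11, [362.7, 235.7], [358, 232, 10, 8]), (10, [373.3, 243.4], [369, 240, 9, 7])]
scene white [(6590, [310.9, 217.6], [232, 160, 174, 113]), (84, [402.2, 244.5], [395, 238, 16, 13]), (33, [272.4, 156.6], [269, 154, 8, 7])]
scene red [(54, [269.0, 184.9], [266, 180, 6, 12])]
top yellow [(46, [330.2, 214.8], [328, 205, 5, 21])]
top blue []
top white [(3488, [336.0, 212.4], [261, 186, 163, 54]), (2628, [340.5, 174.1], [305, 147, 73, 54]), (311, [261.1, 165.8], [255, 150, 16, 37])]
top red [(30, [363.3, 173.4], [361, 170, 6, 8])]
```

View pics/p2.png

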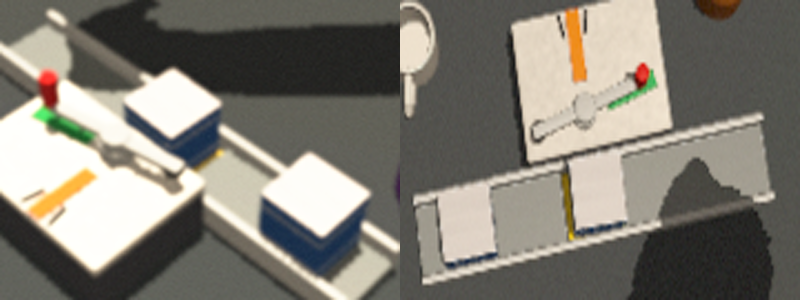

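The full cartridge (lid at about (173,103) left, (198,193) right) covers the plate, a thin yellow strip showing on its +y side; the lever is open at the green mark. I compare lid heights to see whether it sank.

```bash
python3 - <<'E'
from h import *
S=lambda a:np.array(a)/2.5+[250,150]; T=lambda a:np.array(a)*[.45,.3167]+[255,150]
y=np.radians(10.77);R=np.array([[np.cos(y),-np.sin(y)],[np.sin(y),np.cos(y)]])
for nm,s,t in(("mid",[(173,68),(220,103),(177,139),(125,103)],[(228,225),(175,236),(168,160),(220,152)]),("emp",[(312,150),(369,193),(318,238),(261,193)],[(96,255),(43,266),(38,188),(90,183)])):
    P=np.array([tri(S(a),T(b))[0] for a,b in zip(s,t)]);c=P.mean(0);print(nm,(P[:,2]*1000).round(1),(c*1000).round(1),"loader",(R.T@(c[:2]*1000-[497,-7])).round(1))
    for n,q,f in(("scene",s,S),("top",t,T)):
        for z in (.082,.075): p=np.mean([plane(n,f(a),z)[:2]*1000 for a in q],axis=0);print(n,z,(R.T@(p-([499.5,-4.5] if n=="scene" else [496.6,-8.8]))).round(1))
E
```

```text
mid [68.7 67.7 70.  66.5] [497.  -12.4  68.2] loader [-1.  -5.3]
scene 0.082 [6.4 2.1]
scene 0.075 [ 1.3 -3. ]
top 0.082 [-2.5 -2. ]
top 0.075 [-1.6 -2.5]
emp [79.3 76.9 77.1 73.9] [465.2 153.8  76.8] loader [ -1.1 163.9]
scene 0.082 [ -0.  163.9]
scene 0.075 [ -5.2 160.7]
top 0.082 [ -1.4 165.8]
top 0.075 [ -0.5 166.2]
```

Lid is 7–8 mm lower than the empty one's and level: it has dropped home, and both views agree at 75 mm (loader about 0, -3). Now grip the knob at yaw 110° and turn it back counter-clockwise.

```bash
python3 -m crank '[[[0.86,0.94,0,0,0,0.5],[0.86,0.94,0,0,0,0.5],[0.86,0.94,0,0,0,0.5],[0.86,0.94,0,0,0,0],[0.86,0.94,0,0,0,0],[0.86,0.94,0,0,0,0],[0.86,0.94,0,0,0,0],[0.86,0.94,0,0,0,0],[0.86,0.94,0,0,0,0],[0.86,0.94,0,0,0,0],[0.86,0.94,0,0,0,0],[0,0,0,0,0,0],[0,0,0,0,0,0]]]' 0.7 20
```

```text
time: 25.17
ee_pos: [0.5989, -0.0581, 0.2015]
tcp_rot: [-180.0, 0.3, 110.9]
wrist_force: [-0.1, -0.1, -0.2]
opening: 0.0599
grasp_force: 0.0
```

```bash
python3 - <<'E'
from h import *
o=bot.get_obs();print(o["q"].round(1))
I=bot.camera("scene")
for b in blobs("scene","red",I)[1][:1]:
    x,y,w,h=b[2];print(b,(plane("scene",(x+w/2-.5,y+3),.12)*1000).round(1))
E
```

```text
[-5.4 11.3 11.7 90.3 -0.3 63.7]
(56, [269.1, 184.9], [266, 180, 6, 12]) [606.3 -54.3 120. ]
```

```bash
python3 -m crank '[[[0.05,-0.1,-1,0,0,0],[0,0,-1,0,0,0],[0,0,-1,0,0,0],[0,0,-1,0,0,0],[0,0,-0.15,0,0,0],[0,0,0,0,0,0]]]' 0.7 20
python3 -m crank '[[[0,0,0,0,0,0],[0,0,0,0,0,0],[0,0,0,0,0,0],[0,0,0,0,0,0],[0,0,0,0,0,0],[0,0,0,0,0,0],[0,0,0,0,0,0],[0,0,0,0,0,0]]]' 0.1 20
```

```text
time: 25.72
ee_pos: [0.5983, -0.0623, 0.118]
tcp_rot: [-179.9, 0.3, 110.7]
wrist_force: [0.3, -0.2, 0.9]
opening: 0.06
grasp_force: 0.0
time: 26.38
ee_pos: [0.6018, -0.0615, 0.1206]
tcp_rot: [179.7, 0.4, 110.8]
wrist_force: [9.1, 2.7, 0.6]
opening: 0.0168
grasp_force: 22.9
```

```bash
python3 -m crank '[[[0.35,0.16,0,0,0,0.85],[0.33,0.2,0,0,0,0.85],[0.31,0.23,0,0,0,0.85],[0.28,0.26,0,0,0,0.85],[0.25,0.29,0,0,0,0.85],[0,0,0,0,0,0]]]'
```

```text
time: 26.88
ee_pos: [0.6326, -0.0395, 0.1206]
tcp_rot: [179.9, 0.7, 140.3]
wrist_force: [8.7, -4.1, 2.4]
opening: 0.0172
grasp_force: 23.0
```

```bash
python3 -m crank '[[[0.22,0.31,0,0,0,0.85],[0.19,0.33,0,0,0,0.85],[0.16,0.35,0,0,0,0.85],[0.12,0.36,0,0,0,0.85],[0.08,0.37,0,0,0,0.85],[0.04,0.38,0,0,0,0.85],[0,0.38,0,0,0,0.85],[0,0,0,0,0,0],[0,0,0,0,0,0]]]'
```

```text
time: 27.63
ee_pos: [0.6498, 0.0108, 0.1207]
tcp_rot: [-180.0, 0.9, -179.0]
wrist_force: [16.5, -0.6, -2.5]
opening: 0.0172
grasp_force: 22.6
```

```bash
python3 -m crank '[[[0,0.28,0,0,0,0.64],[0,0.28,0,0,0,0.64],[0,0,0,0,0,0],[0,0,0,0,0,0]]]'
python3 -m crank '[[[0,0,0,0,0,0],[0,0,0,0,0,0],[0,0,0,0,0,0],[0,0,0,0,0,0],[0,0,0,0,0,0]]]' 0.7
python3 -m crank '[[[0,0,1,0,0,0],[0,0,1,0,0,0],[0,0,1,0,0,0],[0,0,1,0,0,0],[0,-1,0,0,0,0],[0,-1,0,0,0,0],[0,-1,0,0,0,0],[0,-1,0,0,0,0],[-0.5,-1,0,0,0,0],[-1,-1,0,0,0,0],[-1,-1,0,0,0,0],[-1,-1,0,0,0,0],[-1,-1,0,0,0,0],[-1,-1,0,0,0,0],[-1,-1,0,0,0,0],[-1,-1,0,0,0,0],[-1,0,0,0,0,0],[0,0,0,0,0,0]]]'
python3 - <<'E'
from h import *
I={n:bot.camera(n) for n in M}
for n in M:
    for c in("red","orange","green","yellow"):
        for b in blobs(n,c,I[n])[1][:2]:
            p=b[1]
            if c=="red" and n=="scene": x,y,w,h=b[2];p=(x+w/2-.5,y+3)
            print(n,c,b,(plane(n,p,.12 if c=="red" else .062)*1000).round(1))
E
```

```text
time: 27.97
ee_pos: [0.6487, 0.0221, 0.1206]
tcp_rot: [-179.9, 0.7, -170.2]
wrist_force: [11.4, 0.9, -0.3]
opening: 0.0168
grasp_force: 22.8
time: 28.38
ee_pos: [0.6459, 0.0216, 0.1187]
tcp_rot: [-180.0, 0.3, -170.3]
wrist_force: [-0.7, -0.9, 0.9]
opening: 0.0598
grasp_force: 0.0
time: 29.88
ee_pos: [0.4733, -0.2193, 0.1992]
tcp_rot: [-180.0, 0.3, -170.5]
wrist_force: [-1.0, -0.3, 0.1]
opening: 0.0596
grasp_force: 0.0
scene red (61, [269.2, 217.0], [266, 211, 7, 13]) [650.6  28.1 120. ]
scene orange (123, [275.7, 225.9], [267, 218, 21, 18]) [634.6  17.7  62. ]
scene green (84, [274.9, 199.9], [264, 194, 22, 13]) [596.6 -52.8  62. ]
top red (31, [333.5, 156.4], [331, 153, 6, 7]) [642.3  21.9 120. ]
top orange (57, [399.2, 147.9], [391, 140, 20, 12]) [ 687.8 -171.4   62. ]
top orange (8, [330.4, 155.2], [330, 153, 2, 6]) [661.6  29.5  62. ]
top green (105, [358.3, 177.8], [348, 173, 22, 11]) [595.8 -52.4  62. ]
top yellow (48, [330.2, 214.7], [328, 205, 5, 21]) [486.3  27.   62. ]
```

```bash
python3 - <<'E'
from h import *
y=np.radians(10.77);R=np.array([[np.cos(y),-np.sin(y)],[np.sin(y),np.cos(y)]])
O={"scene":np.array([499.5,-4.5]),"top":np.array([496.6,-8.8])}
for n in M:
    old=cv2.imread(f"pics/full_{n}.png")[:,:,::-1].copy();new=bot.camera(n)
    m,b=blobs(n,"orange",old);x0,y0=BOX[n][:2]
    k,lab,st,ce=cv2.connectedComponentsWithStats(m)
    best=[i for i in range(1,k) if st[i,4]>30 and abs(ce[i][0]+x0-(332 if n=="top" else 275))<12][0]
    v,u=np.nonzero(lab==best);Q=np.array([(R.T@(plane(n,(a+x0,c+y0),.062)[:2]*1000-O[n])) for a,c in zip(u,v)])
    sl=np.polyfit(Q[:,0],Q[:,1],1);print(n,"stripe x",Q[:,0].min().round(),Q[:,0].max().round(),"y mean",Q[:,1].mean().round(2),"slope deg",np.degrees(sl[0]).round(1))
    m,b=blobs(n,"red",new);v,u=np.nonzero(m)
    # knob sides: at top view its top; in scene use upper 4 rows
    if n=="scene": s=(v>v.min())&(v<v.min()+5);u,v=u[s],v[s]
    kk=np.mean([(R.T@(plane(n,(a+x0,c+y0),.12)[:2]*1000-O[n])) for a,c in zip(u,v)],axis=0);print(" knob",kk.round(1))
    cv2.imwrite(f"pics/end_{n}.png",new[:,:,::-1])
E
```

```text
Traceback (most recent call last):
IndexError: list index out of range
```

```bash
cat > e.py <<'E'
from h import *
HSV["orange"]=((6,120,90),(21,255,255))
y=np.radians(10.77);R=np.array([[np.cos(y),-np.sin(y)],[np.sin(y),np.cos(y)]])
O={"scene":np.array([499.5,-4.5]),"top":np.array([496.6,-8.8])}
L=lambda n,p,z:R.T@(plane(n,p,z)[:2]*1000-O[n])
for n in M:
    x0,y0=BOX[n][:2];new=bot.camera(n)
    old=cv2.imread(f"pics/full_{n}.png")[:,:,::-1].copy()
    m,_=blobs(n,"orange",old);k,lab,st,ce=cv2.connectedComponentsWithStats(m)
    for i in range(1,k):
        if st[i,4]<25:continue
        v,u=np.nonzero(lab==i);Q=np.array([L(n,(a+x0,c+y0),.062) for a,c in zip(u,v)])
        print(n,"stripe px",(ce[i]+[x0,y0]).round(1),"x",Q[:,0].min().round(),Q[:,0].max().round(),"y",Q[:,1].mean().round(2),"slope",np.degrees(np.polyfit(Q[:,0],Q[:,1],1)[0]).round(1))
    m,_=blobs(n,"red",new);v,u=np.nonzero(m)
    if n=="scene": s=(v>v.min())&(v<v.min()+5);u,v=u[s],v[s]
    print(" knob",np.mean([L(n,(a+x0,c+y0),.12) for a,c in zip(u,v)],axis=0).round(1))
E
python3 e.py
```

```text
scene stripe px [274.3 227.2] x 107.0 174.0 y -2.8 slope 0.5
 knob [154.3   2.3]
top stripe px [400.2 147.8] x 146.0 185.0 y -198.38 slope 61.1
top stripe px [333.7 163.8] x 108.0 177.0 y 1.59 slope 0.2
 knob [149.1   2.9]
```

```bash
python3 - <<'E'
from h import *
I={n:bot.camera(n) for n in M}
for n,B in(("top",{"cup":(245,148,30,42),"jar":(385,125,32,34)}),("scene",{"cup":(308,283,60,55),"jar":(190,172,38,48)})):
    old=cv2.imread(f"pics/{n}0.png");g=lambda a:cv2.cvtColor(a,cv2.COLOR_BGR2GRAY)
    for k,(x,y,w,h) in B.items():
        t=g(old)[y:y+h,x:x+w];s=g(I[n][:,:,::-1].copy())[y-8:y+h+8,x-8:x+w+8]
        r=cv2.minMaxLoc(cv2.matchTemplate(s,t,cv2.TM_CCOEFF_NORMED));print(n,k,round(r[1],3),np.array(r[3])-8)
    print(n,blobs(n,"yellow",I[n])[1],blobs(n,"blue",I[n])[1][:3])
print(bot.get_obs()["time"],bot.get_obs()["qd"].round(2))
E
```

```text
top cup 0.999 [0 0]
top jar 0.99 [0 0]
top [(49, [330.2, 214.8], [328, 205, 5, 21])] []
scene cup 0.999 [0 0]
scene jar 0.997 [0 0]
scene [] [(301, [372.9, 246.1], [355, 235, 40, 23]), (115, [328.4, 207.2], [319, 199, 18, 15]), (23, [368.0, 239.6], [358, 232, 21, 15])]
30.2333 [-0.04 -0.14 -0.21  0.13  0.09 -0.03]
```

Cup and jar have not moved, the cartridges are where I left them, and the handle is within about 2 mm of the notch's middle. Handing in.

```bash
python3 -c "
from workcell import bot
print(bot.job_done())"
```

```text
the job is handed in; nothing more can be done
None
```

I handed the job in at about 30 s, with no verdict returned: lever opened to its stop, full cartridge (-y lane, ~6.3 N against ~1.7 N) sunk on the plate, handle in the orange notch by my measurement (1–5 mm off centre, by view), empty one clear in its lane, cup and jar unmoved; on the opening swing the last joint ran to the end of its range (read 179.94° of 180°) and the gripper slipped off the knob.

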